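# Refit a gas stove knob and hold it pressed in

## Task

Take the washed stove knob (the black one with the bar grip) out of the divided tray, turn it so that its D-shaped hole matches the flat of the stove's bare valve stem, and push it fully home on the stem. Then keep it pressed in against the valve's spring as far as it goes, as one does to light a burner, and finish like that, with the gripper still holding the knob and pressing it. Leave the other washed parts and the shaker where they are.

Things in the scene. Friction and masses are not known exactly. Their poses are not given: they have to be found in the camera images.
- knob_mid (a point): Loose black plastic knob, skirt down in one tray compartment, 39 mm tall: round skirt 44 mm across, 19 mm tall; on it a flat-sided bar grip, 14 mm wide (y), 20 mm tall, 42 mm long (x -21 to +21 mm) plus an 8 mm wide nose on to x = +29 mm; a white index line on top points to the nose. About 60 g. Point: on the axis, half-way up (19.5 mm above the underside); x to the nose, y across the bar, z up.
- knob_nose (a point): End of the knob's nose: x = +29 mm from the knob's axis, 29 mm above its underside (half-way up the bar); axes as knob_mid.
- knob_hole (a point): Closed end of the knob's D-shaped hole, on the knob's axis 16 mm above its underside; axes as knob_mid. The hole is open below, 16 mm deep, 13 mm across, its flat wall 2.4 mm from the axis on the nose side (+x). It fits the stem when this x axis points the same way as the stem's, within about 9 degrees; half a turn off it does not go on.
- stem_tip (a point): Bare steel valve stem, upright on the stove's deck in one of its two control places (the other has its knob on). Point: middle of its top end, 23.5 mm above the deck; z up, x the way its flat faces. 12 mm across, flat 2 mm from its axis, top 3.5 mm tapered by 2 mm. With the knob home, knob_hole meets this point and the knob's underside is 7.5 mm above the deck. It moves with valve_press.
- valve_turn (a joint): Angle of the stem (rad): 0 = off, its flat facing the stove's back (stove +x); grows anticlockwise seen from above, to 1.57. Left anywhere from 0 to 1.0; stiff (0.08 N m), it stays where it is. It need not be turned.
- valve_press (a joint): How far the stem is pressed in (m): 0 = out, 0.005 = against its stop. It is pushed straight down; the spring needs 2.5 N to start and 5.5 N at the stop, and pushes the stem out again when let go.
- stove: Counter-top stainless gas stove, fixed: 480 mm deep (x), 300 mm wide (y), deck 60 mm above the work surface. Origin: middle of its underside; x points to its back, away from the controls. The control places are at x = -185 mm, y = +70 and -70 mm; behind them are the open burners and two square pan supports (bars 100 mm above the work surface, nearest bar at x = -120 mm).
- fitted_knob: The same kind of knob already on the stove's other stem, fixed. Origin on its axis at the deck; its top is 46.5 mm above the deck. Not to be used.
- tray: White plastic tray with four equal square compartments (2 by 2), fixed: 201 mm square, 25 mm tall, walls and dividers 3 mm, floor 3 mm thick. Origin: the middle of its underside. The compartments are 96 mm square inside, centred at x = +-49.5 mm, y = +-49.5 mm.
- cap_small_mid (a point): Loose dark burner cap, a disc of diameter 50 mm, 9 mm thick, flat in a compartment of the tray; this point is its centre. Leave it.
- cap_large_mid (a point): Loose dark burner cap, a disc of diameter 72 mm, 10 mm thick, flat in a compartment of the tray; this point is its centre. Leave it.
- flame_ring_mid (a point): Loose aluminium burner ring, outer diameter 68 mm, inner 48 mm, 12 mm tall, flat in a compartment of the tray; this point is its centre. Leave it.
- shaker_mid (a point): Steel salt shaker, diameter 64 mm, 103 mm tall, upright on the work surface beyond the tray; this point is on its axis 50 mm up. Leave it.
Things that resemble listed ones, but are neither listed nor needed, are in the scene too. What is shaped like the part that bears knob_mid but blue or orange is not meant.

How it is judged:
By the outcome, as a careful person would: the job done as asked, in the order asked, and still so for the second after the job is handed in, while the arm keeps its last pose, push and grip.
It also fails if it takes over 48 s, if anything falls off the work surface, if the arm or the gripper's body presses on something with over 40 N, if the wrist force passes 120 N, or if a joint passes its speed limit or range.

## Robot

A 6-joint arm with a two-finger parallel gripper is mounted at the origin on the work surface. World frame = base frame: x ahead of the robot, y to its left, z up, the work surface at z = 0. Lengths are in m, angles in rad, forces in N, time in s.
With the tool pointing down it reaches from about 0.3 to 0.825 m from the base axis. Payload 5.4 kg.
Tool frame: the origin (TCP) lies at the very end of the fingers, on their centre line; the grasp point (between the pads) lies 19 mm behind it; z points along the fingers, y is the line along which they close (so a half turn about z gives the same grasp; the last joint's range is limited). The gripper opens to 92 mm and grips with 3 to 60 N. Pads are 20 mm wide; open, the fingers measure 128 mm over their backs; the gripper's body (75 mm by 189 mm) begins 69 mm behind the grasp point.
Start: joints at [-1.541, 0.158, 1.597, -0, 1.386, -0.21], TCP at [0.137, -0.559, 0.176] pointing down, gripper open.
Joint ranges: [-2.91, 2.91], [-0.94, 2.29], [0.18, 2.7], [-1.29, 4.43], [0.17, 2.64], [-3, 3]. Speed limits (rad/s): [2.57, 2.57, 3.14, 3.14, 3.14, 3.14].

## Interface

Orientations are given as a rotation vector (axis times angle).
In Python, from workcell import bot gives the robot as it stands. Calls block until the motion is done:
- bot.goto(position, orientation): joint-space move of the TCP to a pose.
- bot.line_to(position, rot=None, max_speed=0.15): straight line of the TCP; rot=None keeps the orientation; max_speed is the mean speed in m/s.
- bot.set_joints(angles): joint-space move.
- bot.set_gripper(opening, newtons=None): opening from 0.0 (shut) to 1.0 (fully open); newtons is the grip in N (None keeps the last); returns when the fingers have stopped.
- bot.hold(seconds).
- bot.inverse_kinematics(position, orientation): joint angles nearest the present ones, or None.
- bot.read_camera(name): name is "scene" or "top"; returns a dict with "pixels" (384x512x3 uint8, blue, green, red), "fx", "fy", "cx", "cy" (pixels), "k1" (the pictures are not rectified: a ray, as slopes to the right and down, at radius r is drawn at 1 + k1 r^2 times it, then the intrinsics apply), "R" (3x3) and "t" (3): a world point X has camera coordinates R X + t. Camera axes: x right, y down, z forward; pixel columns grow to the right and rows downward; lengths in m; the calibration is good to about 2 mm. A picture is of the moment at which its call begins. There is no depth.
A pose or a line that the arm cannot do raises bot.MotionError and nothing moves.
- bot.job_done(): hands the job in; it is judged then, once.
Readings, each from a call of its own:
- bot.current_clock(): time.
- bot.current_joints(): joint angles.
- bot.current_joint_vel(): joint speeds.
- bot.current_effort(): joint torques, N m.
- bot.current_ee_pos(): TCP position.
- bot.current_tool_rot(): TCP orientation.
- bot.current_contact_force(): force on the tool from outside, world axes, zero at the start.
- bot.current_ft_torque(): the same for the moment, N m.
- bot.current_opening(): opening from 0.0 (shut) to 1.0 (fully open).
- bot.current_grip_force(): force on a finger pad.
Only numpy, scipy, OpenCV 4.12 (cv2) and the standard library are available. Lean on these libraries where they do the work, as an engineer would, in place of code of your own. Each camera call takes 0.05 s, during which the arm holds its last target. There are 200 camera calls.

## Working session

There is one attempt and no reset: what is moved stays moved. The work goes in short steps, each a Python script; the robot and the scene stay as the last script left them, time stands still between calls to the robot, and variables do not carry over. Pictures are saved under pics/ and viewed, at most 10 in all, crops included, and the job is handed in when it is done.

```bash
mkdir -p pics
cat > h.py <<'E'
import numpy as np, cv2
from workcell import bot
def cam(n,save=None):
    c=bot.read_camera(n); c["pixels"]=np.array(c["pixels"]); 
    c["R"]=np.array(c["R"]);c["t"]=np.array(c["t"])
    if save: cv2.imwrite("pics/"+save,c["pixels"])
    return c
def ray(c,u,v):
    d=np.array([(u-c["cx"])/c["fx"],(v-c["cy"])/c["fy"]]);s=d.copy()
    for _ in range(30): s=d/(1+c["k1"]*(s@s))
    return -c["R"].T@c["t"], c["R"].T@np.array([s[0],s[1],1.])
def on_z(c,u,v,z):
    o,d=ray(c,u,v); return o+d*(z-o[2])/d[2]
def proj(c,X):
    p=c["R"]@np.array(X)+c["t"]; s=p[:2]/p[2]; s=s*(1+c["k1"]*(s@s))
    return np.array([s[0]*c["fx"]+c["cx"],s[1]*c["fy"]+c["cy"]])
E
python3 - <<'E'
from h import *
import pickle
for n in("top","scene"):
    c=cam(n,n+"0.png"); pickle.dump(c,open(n+"0.pkl","wb"))
    print(n,-c["R"].T@c["t"],c["fx"],c["k1"],c["R"].round(3).tolist())
a=[cv2.imread(f"pics/{n}0.png") for n in("top","scene")]
for n,i in zip(("top","scene"),a): cv2.imwrite(f"pics/{n}0b.png",cv2.resize(i,(800,600),interpolation=cv2.INTER_CUBIC))
print(bot.current_clock(),bot.current_tool_rot())
E
```

```text
top [ 0.27975174 -0.0827614   1.25920595] 481.76858391645527 -0.05862176502441682 [[0.045, -0.999, 0.003], [-0.975, -0.045, -0.218], [0.218, 0.007, -0.976]]
scene [ 0.95265334 -0.71239085  0.77677311] 374.4033897955198 0.03204049353876106 [[0.84, 0.543, -0.006], [0.362, -0.567, -0.74], [-0.405, 0.62, -0.672]]
0.1 [-3.11739789e+00 -3.75548644e-01 -2.16090761e-04]
```

View pics/top0b.png

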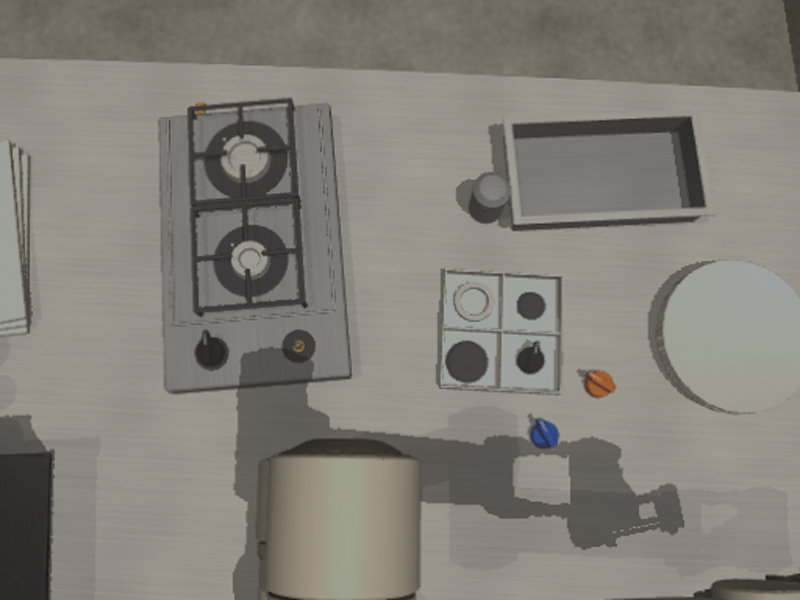

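View pics/scene0b.png

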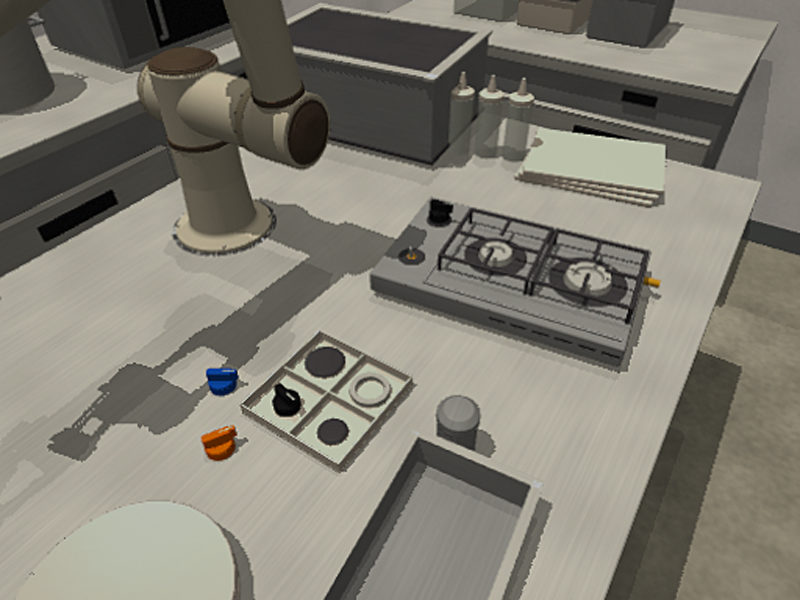

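The top view shows the black knob in the tray at (530,358), the blue and orange lookalikes at (544,433) and (599,383), the fitted knob at (210,350) and the bare stem at (298,346). Only the black knob in the tray compartment fits the description. The fitted one sits on the stove. I'll confirm this in an enlarged crop.

Run:
```python
from h import *
import pickle
T=pickle.load(open("top0.pkl","rb"));S=pickle.load(open("scene0.pkl","rb"))
def crop(c,u,v,r,s=400,h=300): 
    p=c["pixels"][v-int(r*.75):v+int(r*.75),u-r:u+r]; return cv2.resize(p,(s,h),interpolation=cv2.INTER_NEAREST)
a=np.vstack([np.hstack([crop(T,339,229,20),crop(T,191,221,16)]),np.hstack([crop(S,183,256,20),crop(S,263,164,16)])])
a=cv2.convertScaleAbs(a,alpha=1.6,beta=15)
cv2.imwrite("pics/crop1.png",a)
# tray corners & stove corners (top view)
for n,p,z in [("tray",[(444,269),(561,277),(560,393),(440,388)],.025),("stove",[(159,118),(329,104),(351,378),(166,392)],.06)]:
    P=np.array([on_z(T,u*.64,v*.64,z) for u,v in p]);print(n,P.round(4).tolist(),P.mean(0))
# knob black mask
g=T["pixels"].max(2)
m=np.zeros_like(g);m[212:247,322:357]=(g[212:247,322:357]<70)
v,u=np.nonzero(m);print(len(u),u.mean(),v.mean(),on_z(T,u.mean(),v.mean(),.003+.019))
print("stem",on_z(T,191,221,.0835),"S",on_z(S,263,164,.0835))
print(T["pixels"][214:229,184:199].max(2))
```

```text
tray [[0.6144, -0.1696, 0.025], [0.6096, -0.3688, 0.025], [0.4127, -0.3663, 0.025], [0.4124, -0.1688, 0.025]] [ 0.51228305 -0.26837367  0.025     ]
stove [[0.8544, 0.3353, 0.06], [0.893, 0.041, 0.06], [0.4182, -0.0239, 0.06], [0.3818, 0.2702, 0.06]] [0.63683757 0.15565886 0.06      ]
220 339.0181818181818 229.9909090909091 [ 0.46673309 -0.31657439  0.022     ]
stem [0.46332344 0.0608055  0.0835    ] S [0.4825369  0.04219047 0.0835    ]
[[ 63  63  64  62  64  63  65  64  64  64  64  64  65  64  71]
 [ 62  63  64  63  63  63  65  64  63  65  64  64  64  64  65]
 [ 63  63  64  64  64  64  64  64  63  64  65  64  64  64  64]
 [ 63  63  63  64  65  75  77  84  81  64  63  65  64  63  64]
 [ 63  62  64  64  72 108 106 125 124  90  64  65  64  64  64]
 [ 63  63  64  65  80 100  91  96 107 141  73  64  63  65  65]
 [ 63  63  65  68  75  75 119 110  75 102 106  61  65  64  64]
 [ 63  63  65  85  78 104  99  92  72 112 124  62  64  64  65]
 [ 64  62  65  84 110  75  74  68  83 130 118  64  65  64  64]
 [ 61  60  63  76 142 107  92  96 121 127  80  64  64  64  65]
 [ 49  49  61  62  83 121 145 145 140  97  64  64  63  64  65]
 [ 49  48  49  50  52  65  81  80  64  63  63  63  63  64  64]
 [ 49  49  49  50  49  51  61  62  64  64  64  64  64  64  64]
 [ 49  49  49  49  49  50  49  52  61  61  61  62  64  64  65]
 [ 49  49  49  49  49  50  48  50  49  49  50  50  62  64  69]]
```

View pics/crop1.png

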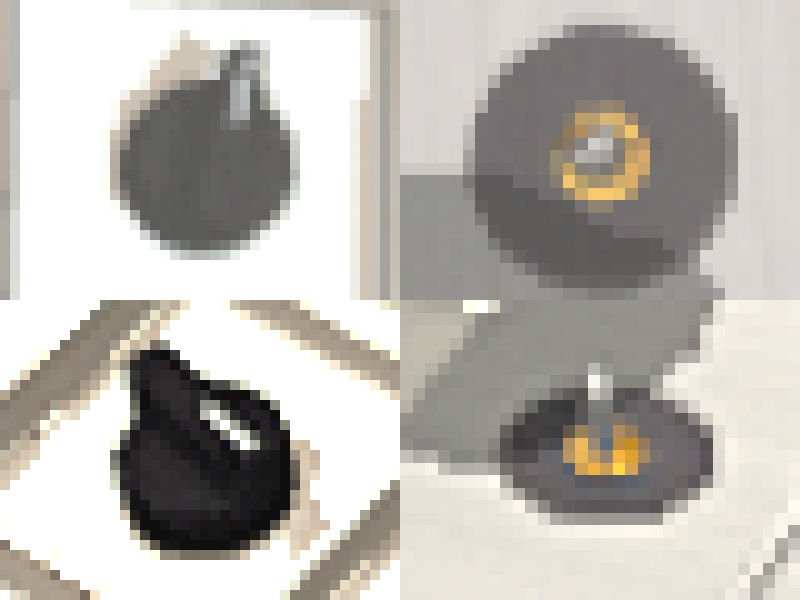

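The crop confirms the knob: black, in the tray, nose up and slightly right in the top view (native about (344,216)). The stem is a grey D in a brass collar at (190.5,221), with its long side running lower-left to upper-right, so the flat faces up-left. Next I'll measure both.

Run:
```python
from h import *
import pickle
T=pickle.load(open("top0.pkl","rb"));S=pickle.load(open("scene0.pkl","rb"))
# stove yaw from corners
P=np.array([on_z(T,u*.64,v*.64,.06)[:2] for u,v in [(159,118),(329,104),(351,378),(166,392)]])
y=[np.arctan2(*(P[0]-P[3])[::-1]),np.arctan2(*(P[1]-P[2])[::-1]),np.arctan2(*(P[0]-P[1])[::-1])-np.pi/2,np.arctan2(*(P[3]-P[2])[::-1])-np.pi/2];print("stove yaw deg",np.degrees(y),"len",np.linalg.norm(P[0]-P[3]),np.linalg.norm(P[0]-P[1]))
w=np.mean(y);R=np.array([[np.cos(w),-np.sin(w)],[np.sin(w),np.cos(w)]]);print("stem by stove",P.mean(0)+R@[-.185,-.07])
# brass ring (saturated) centroid
for n,c,(u0,v0) in(("T",T,(191,221)),("S",S,(263,164))):
    hsv=cv2.cvtColor(c["pixels"],cv2.COLOR_BGR2HSV).astype(int);s=slice(v0-10,v0+11);q=slice(u0-10,u0+11)
    m=hsv[s,q,1]>90;v,u=np.nonzero(m);print(n,m.sum(),"ring bbox mid",(u.min()+u.max())/2+u0-10,(v.min()+v.max())/2+v0-10,on_z(c,(u.min()+u.max())/2+u0-10,(v.min()+v.max())/2+v0-10,.062))
    print(hsv[v0-6:v0+7,u0-7:u0+7,1]); print(hsv[v0-6:v0+7,u0-7:u0+7,2])
# knob skirt: dark mask, minEnclosing after opening
for n,c,(u0,v0) in(("T",T,(339,229)),("S",S,(183,256))):
    g=c["pixels"].max(2);m=np.zeros_like(g);m[v0-17:v0+18,u0-17:u0+18]=(g[v0-17:v0+18,u0-17:u0+18]<75)*255
    m=cv2.morphologyEx(m,cv2.MORPH_CLOSE,np.ones((3,3)))
    big=cv2.resize(m,None,fx=4,fy=4,interpolation=cv2.INTER_LINEAR);big=(big>127).astype(np.uint8)*255
    o=cv2.morphologyEx(big,cv2.MORPH_OPEN,cv2.getStructuringElement(cv2.MORPH_ELLIPSE,(45,45)))
    k=max(cv2.findContours(o,0,1)[0],key=cv2.contourArea);(x,yy),r=cv2.minEnclosingCircle(k);x,yy,r=(x-1.5)/4,(yy-1.5)/4,r/4
    print(n,"skirt",x,yy,r,on_z(c,x,yy,.018))
    np.set_printoptions(linewidth=200)
    print(g[v0-16:v0+14,u0-12:u0+13])
```

```text
stove yaw deg [7.84326877 7.77488935 7.46769405 7.05776701] len 0.47711554223734115 0.2968937378414646
stem by stove [0.46261576 0.06200118]
T 24 ring bbox mid 191.0 221.0 [0.46668039 0.0634309  0.062     ]
[[  8  12   8   8   8   8   8  12  16  12  12  12  12  16]
 [  8  12  12  12  12   8   8   8  12  12  12  12  12  12]
 [  8  12   8  12  12  48  50  67  66  12  12  16  12   8]
 [ 12  12  12  12  46 116 113 120 134  82  12  12  12  12]
 [  8  16  12  24 102 128  48  19 112 148  45  12   8  16]
 [ 12  16  16  64  75  10   4   9  27 120 118  13  12  12]
 [ 12  12  20  69  36  12  10  11  35 128 138  12  12  12]
 [ 12   8  16  70 127  41  10  15  71 147 130  12  16  12]
 [ 13   9  12  50 147 117  89  90 131 145  61  12  12   8]
 [ 10  10  13  16  74 133 149 149 146  97  12  12   8  12]
 [  5  11  16  10  10  16  63  61  16  12  12   8   8  12]
 [ 16  10  10  15  10  15  13  12  16  12  16  12  12  12]
 [ 10  10  10  10   5  10  16  15  13  17   8  12   8  12]]
[[ 62  63  64  63  63  63  65  64  63  65  64  64  64  64]
 [ 63  63  64  64  64  64  64  64  63  64  65  64  64  64]
 [ 63  
[... 7906 characters left out ...]
  46   0   0   5  12  11   8   8   6   5   5   6   1   0  44 117 132 128 122 121]
 [192 193 193 196 210 121  30   0   0   2   4   7   4   5   6   0   0   7  39 130 144 128 123 127 166]
 [192 193 192 193 201 208 121  48   6   5   0   0   0   0   0   6  28  88 124 207 215 131 125 166 203]
 [193 193 192 193 195 194 206 162  81  80  65  64  66  66  73  84 124 204 201 195 202 137 164 202 115]
 [194 194 192 193 193 196 200 199 204 208 210 210 211 210 208 206 201 195 191 190 197 207 205 114  74]
 [196 196 192 194 193 193 194 195 198 199 191 198 192 192 191 191 190 189 188 189 199 203 111  74  76]
 [205 196 158 194 194 193 193 192 193 194 194 194 194 195 195 197 188 188 189 200 202 138  78  74  74]]
```

```bash
cat >> h.py <<'E'
from scipy.spatial.transform import Rotation as Ro
def down(phi):  # tool x along yaw phi, z down
    x=np.array([np.cos(phi),np.sin(phi),0]);z=np.array([0,0,-1.]);return Ro.from_matrix(np.c_[x,np.cross(z,x),z]).as_rotvec()
E
python3 - <<'E'
from h import *
import pickle
T=pickle.load(open("top0.pkl","rb"));S=pickle.load(open("scene0.pkl","rb"))
a,b=on_z(T,342.5,225,.042),on_z(T,343.6,219.5,.042);print("T line",a,b,np.degrees(np.arctan2(*(b-a)[1::-1])))
e,f=on_z(S,183.5,251,.042),on_z(S,187.2,255,.042);print("S line",e,f,np.degrees(np.arctan2(*(f-e)[1::-1])))
print("plate T",on_z(T,191,221.1,.061),"S",on_z(S,263,164,.061))
ax=(.4665,.0645);print("axis tip T",proj(T,[*ax,.0835]),"S",proj(S,[*ax,.0835]))
for d in(0,45,90):
  r=np.radians(d);print(d,proj(T,[ax[0]+.01*np.cos(r),ax[1]+.01*np.sin(r),.0835])-proj(T,[*ax,.0835]))
for s in(0,np.pi):
  print(s,[np.round(q,2).tolist() if (q:=bot.inverse_kinematics([x,y,z],down(np.radians(p)+s))) is not None else None for x,y,z,p in((.468,-.318,.0235,-9),(.4665,.0645,.13,8),(.4665,.0645,.13,65))])
E
```

```text
T line [ 0.47697781 -0.32167321  0.042     ] [ 0.49135914 -0.32446013  0.042     ] -10.967261351590968
S line [ 0.47453383 -0.31604734  0.042     ] [ 0.49052559 -0.32064802  0.042     ] -16.05005015075493
plate T [0.46658253 0.06353529 0.061     ] S [0.46727939 0.06668021 0.061     ]
axis tip T [189.59914183 219.66194526] S [262.44597425 158.46179635]
0 [ 0.28375816 -3.98739817]
45 [-2.64736461 -2.95142991]
90 [-4.03249395 -0.18526408]
0 [[-0.81, 0.3, 1.75, -0.0, 1.09, 0.92], [-0.12, -0.08, 1.93, -0.0, 1.29, 1.31], [-0.12, -0.08, 1.93, -0.0, 1.29, 0.32]]
3.141592653589793 [[-0.81, 0.3, 1.75, 0.0, 1.09, -2.22], [-0.12, -0.08, 1.93, -0.0, 1.29, -1.83], [-0.12, -0.08, 1.93, 0.0, 1.29, -2.83]]
```

Run:
```python
from h import *
o=down(np.radians(-12.5)); p=[.469,-.318]
bot.set_gripper(.5,20)
bot.goto([*p,.10],o); print(bot.current_clock())
bot.line_to([*p,.0240],max_speed=.12); print(bot.current_clock(),bot.current_ee_pos(),bot.current_contact_force())
bot.set_gripper(0,30); print(bot.current_opening(),bot.current_grip_force(),bot.current_contact_force())
bot.line_to([*p,.11],max_speed=.15); print(bot.current_clock(),bot.current_opening(),bot.current_contact_force())
```

```text
2.45
3.2333 [ 0.46943686 -0.31864969  0.02475302] [ 0.68162225 -0.21156031  0.58791586]
-8.959341983745698e-05 0.0 [0.73251904 0.58527667 1.04360966]
4.7333 0.006417314984513221 [0.61250963 0.23812126 0.37952553]
```

The gripper closed on nothing, so I'll take a look.

Run:
```python
from h import *
import pickle
T=cam("top");S=cam("scene");pickle.dump((T,S),open("g1.pkl","wb"))
a=T["pixels"][195:265,285:378];b=S["pixels"][205:300,120:247]
cv2.imwrite("pics/g1.png",np.hstack([cv2.resize(a,(400,300),interpolation=2),cv2.resize(b,(400,300),interpolation=2)]))
print(bot.current_ee_pos(),bot.current_opening(),bot.current_grip_force())
```

```text
[ 0.46812723 -0.31711704  0.10832064] 0.006045832713323696 0.0
```

View pics/g1.png

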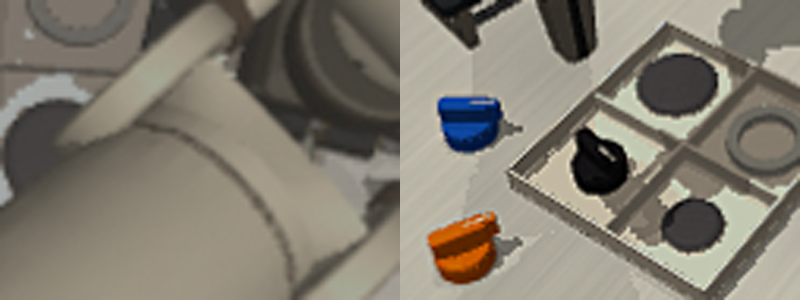

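In the scene view the fingers are still wide apart, at crop (575,55) and (460,25), although the opening reads 0. The knob is undisturbed. I'll check which way the gripper command acts.

Run:
```python
from h import *
import pickle
S=pickle.load(open("g1.pkl","rb"))[1]
p=np.array([.468,-.317,.109]);y=Ro.from_rotvec(bot.current_tool_rot()).as_matrix()[:,1]
print(proj(S,p),proj(S,p+.046*y),proj(S,p-.046*y))
im=[S["pixels"][180:275,110:237]]
bot.set_gripper(.6,20);print(bot.current_opening(),bot.current_grip_force(),bot.current_clock())
im.append(cam("scene")["pixels"][180:275,110:237])
cv2.imwrite("pics/g2.png",np.hstack([cv2.resize(i,(400,300),interpolation=2) for i in im]))
```

```text
[177.29065191 232.16554348] [160.8569538  242.79139684] [192.83413285 222.11349241]
0.6018910431076621 0.0 5.75
```

View pics/g2.png

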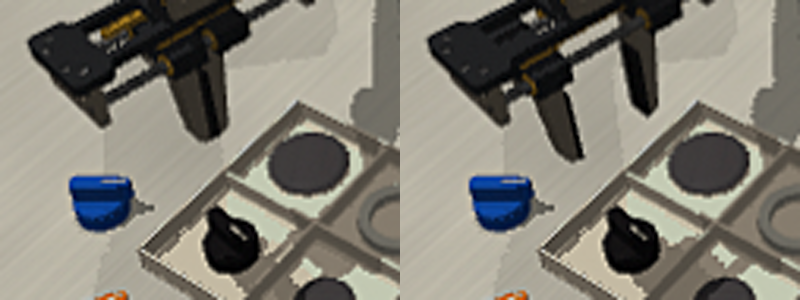

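The command sense is right: shut in the left picture, open in the right. But the closed fingertips appear at native (176.7,224.3), while the reported TCP projects to (177.3,232.2). The real tips are about 28 mm higher than reported, which explains the empty grasp. I'll do a guarded descent with a camera check.

Run:
```python
from h import *
p=[.469,-.318]
bot.line_to([*p,.026],max_speed=.15)
f0=np.array(bot.current_contact_force());print(f0)
z=.026
while z>-.006:
    z-=.004; bot.line_to([*p,z],max_speed=.05); f=np.array(bot.current_contact_force())-f0
    print(round(z,3),bot.current_ee_pos().round(4) if hasattr(bot.current_ee_pos(),'round') else bot.current_ee_pos(),f.round(2))
    if abs(f).max()>3: break
S=cam("scene");im=S["pixels"][205:300,120:247]
cv2.imwrite("pics/g3.png",cv2.resize(im,(800,600),interpolation=2))
e=np.array(bot.current_ee_pos());y=Ro.from_rotvec(bot.current_tool_rot()).as_matrix()[:,1]
for s in(-1,0,1): print((proj(S,e+s*y*.0276)-[120,205])*6.3)
print(bot.current_clock())
```

```text
[-0.8055576   0.05387722 -0.07369657]
0.022 [ 0.4693 -0.3183  0.0226] [ 1.33 -0.18 -0.12]
0.018 [ 0.4688 -0.3178  0.0178] [ 1.34 -0.14 -0.62]
0.014 [ 0.4687 -0.3177  0.0135] [0.37 0.06 0.45]
0.01 [ 0.4688 -0.3177  0.0096] [ 1.   -0.91 -0.28]
0.006 [ 0.4688 -0.3178  0.0056] [-0.03 -0.02  0.06]
0.002 [ 0.4688 -0.3178  0.0017] [ 1.41 -0.03  0.5 ]
-0.002 [ 0.4688 -0.3178 -0.0023] [ 0.5  -0.17  0.02]
-0.006 [ 0.4688 -0.3177 -0.0064] [ 0.06  0.02 -0.05]
[456.74150933 323.56056525]
[402.53905543 361.79878094]
[346.63449756 401.24392108]
8.5583
```

View pics/g3.png

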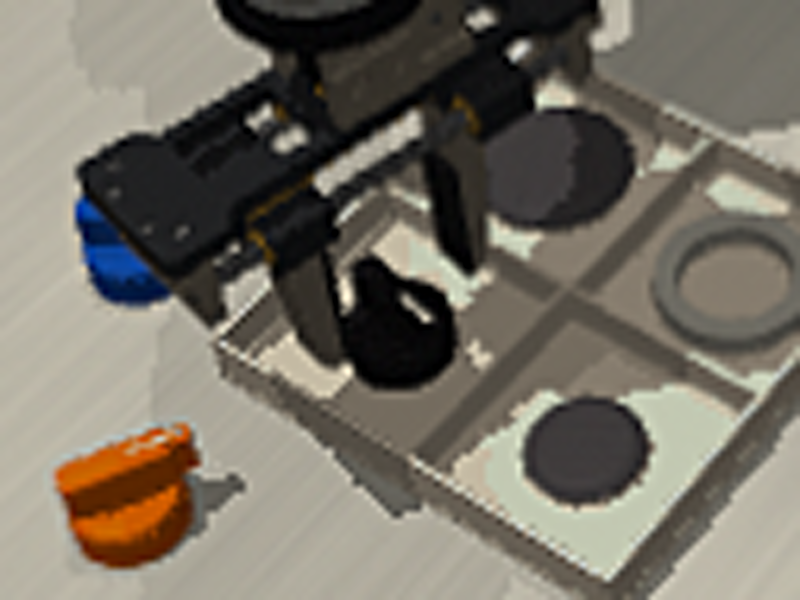

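The fingertips are at crop (335,365) and (475,272). Their midpoint is about 7 px above the reported TCP, so the offset is again about 27 mm, and the fingers straddle the knob. I'll raise slightly so the tips clear the skirt, then close.

Run:
```python
from h import *
p=[.469,-.318]
bot.line_to([*p,.0005],max_speed=.05)
bot.set_gripper(0,30);print(bot.current_opening(),bot.current_grip_force(),bot.current_contact_force(),bot.current_clock())
if .1<bot.current_opening()<.22:
    bot.line_to([*p,.10],max_speed=.2);print(bot.current_opening(),bot.current_grip_force())
    bot.goto([.4665,.0645,.125],down(np.radians(40)))
    bot.hold(.2);S=cam("scene");T=cam("top")
    cv2.imwrite("pics/g4.png",np.hstack([cv2.resize(S["pixels"][90:195,190:330],(400,300),interpolation=2),cv2.resize(T["pixels"][170:275,120:260],(400,300),interpolation=2)]))
    import pickle;pickle.dump((S,T),open("g4.pkl","wb"))
    e=np.array(bot.current_ee_pos());print(e,(proj(S,e)-[190,90])*400/140,bot.current_contact_force(),bot.current_clock())
```

```text
0.14494015184637762 29.990086555480957 [-0.49360323  0.07199677  0.13220624] 9.5583
0.14195545249100158 29.989692270755768
[0.46669354 0.06393861 0.1249768 ] [207.04547162 164.07393317] [-0.21292627  0.39221325 -1.12373487] 11.9333
```

View pics/g4.png

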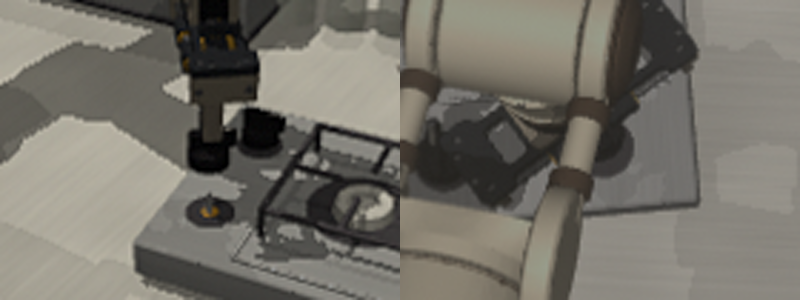

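The scene crop shows the knob held at (208,155), above the stem at (209,208), with its nose toward the stove's back-left. I'll measure the lateral offset from this view, then do a guarded push.

Run:
```python
from h import *
import pickle
S,T=pickle.load(open("g4.pkl","rb"))
g=S["pixels"].max(2);np.set_printoptions(linewidth=200)
print(g[130:154,250:278])
e=[.4667,.0639]
print("expected skirt bottom/top centre",proj(S,[*e,.1275]),proj(S,[*e,.1465]))
for d in([.01,0],[0,.01]): print(proj(S,[e[0]+d[0],e[1]+d[1],.1275]))
```

```text
[[105 105 105 105 105 105 106 107 111  76  34  46  50  50  51  48  45  32 167 183 179 163 110  82  72  31   0   5]
 [104 105 106 105 105 106 106 107 113  76  34  44  52  50  50  48  44  35 167 185 170 108  76  82  73  32   2   4]
 [105 105 105 106 107 106 107 108 114  76  30  45  51  49  49  49  45  33 172 176 122  82  79  85  73  31   2   7]
 [105 106 106 107 106 107 108 110 116  79  26  45  50  50  49  48  45  43 147 124  83  77  82  86  74  32   3   8]
 [106 106 107 107 108 110 107 100 103  71  26  47  52  50  48  50  47  59  57  84  80  71  70  85  68  27   6   9]
 [107 107 106 108 111 108  82  52  49  38  18  53  53  49  49  49  47  57  44  90  65  25  28  82  51   8   8  10]
 [108 107 109 110 113  88  34   7  12  13  17  53  53  49  48  50  49  42  13   5   1   1  14  84  53  10   9  12]
 [109 108 109 109 114  77  23  13  18  16  16  53  53  51  49  50  52  41  16   7   6   3  18  83  51   7   5   7]
 [109 109 109 109 116  79  24   3   6   6  10  49  53  52  49  47  49  32  11   4   6   4  18  68  38   1   5   8]
 [108 109 109 110 118  81  25   2   4   8   4  36  41  40  34  31
[... 1105 characters left out ...]
0 120  94  68  31   0   0   0   0   2   0   0   0  15  44  70  86  87  85  85  86  86  86  86]
 [176 178 180 185 193 138 129 127 100  67  60  44  34  37  33  57  48  54  85  89  87  86  85  85  85  86  86  86]
 [177 179 181 183 177 144 137 140 145 128 122 107 103 103 102 121 115 110  88  81  83  84  85  84  84  85  85  85]
 [179 179 182 174 148 135 133 136 137 138 140 142 144 145 145 145 146 146 114 104  85  78  79  83  84  85  86  86]
 [180 181 177 146 131 133 135 134 135 136 137 136 135 136 137 137 138 141 143 146 116 103 106  87  78  82  84  85]]
expected skirt bottom/top centre [262.46486221 146.73637239] [262.495619   141.42112596]
[265.318759   147.79097055]
[264.24843487 145.09068839]
```

Run:
```python
from h import *
p=[.468,.0645];o=down(np.radians(40))
bot.line_to([*p,.088],o,max_speed=.1);bot.hold(.2);f0=np.mean([bot.current_contact_force() for _ in range(3)],0);print(f0)
z=.088
while z>.058:
    z-=.002;bot.line_to([*p,z],max_speed=.04);f=np.array(bot.current_contact_force())-f0
    print(round(z,3),np.round(bot.current_ee_pos(),4),f.round(2),np.round(bot.current_ft_torque(),2))
    if f[2]>6 : break
print(bot.current_opening(),bot.current_clock())
```

```text
[ 0.13959078  0.00644948 -0.86508281]
0.086 [0.468  0.0645 0.086 ] [ 0.29  0.13 -0.34] [-0.03 -0.04 -0.03]
0.084 [0.4678 0.0645 0.0838] [-0.05  0.6   0.86] [-0.    0.02 -0.04]
0.082 [0.4678 0.0645 0.0818] [-0.1   0.54 -0.26] [-0.02 -0.03  0.05]
0.08 [0.4678 0.0645 0.0798] [-0.25  0.42  0.6 ] [ 0.02  0.   -0.02]
0.078 [0.468  0.0648 0.0781] [-0.77 -0.08  1.93] [0.38 0.19 0.07]
0.076 [0.4681 0.0647 0.0761] [-0.06  2.1   4.16] [ 0.42  0.18 -0.  ]
0.074 [0.4681 0.0646 0.0741] [-0.93  2.3   4.02] [ 0.55  0.25 -0.02]
0.072 [0.4677 0.0651 0.0716] [-0.14  4.73  2.83] [ 0.98  0.08 -0.02]
0.07 [0.4678 0.065  0.0698] [-1.59  5.71  2.97] [1.08 0.22 0.02]
0.068 [0.4679 0.0651 0.0678] [-1.12  5.17  4.21] [ 1.21  0.25 -0.02]
0.066 [0.4679 0.0651 0.0659] [-1.38  6.05  4.2 ] [1.23 0.28 0.  ]
0.064 [0.4679 0.0652 0.0639] [-1.03  4.97  3.4 ] [ 1.24  0.28 -0.08]
0.062 [0.4679 0.0652 0.0619] [-1.61  5.86  4.09] [ 1.28  0.25 -0.02]
0.06 [0.468  0.0653 0.0601] [-1.18  6.5   6.39] [ 1.34  0.25 -0.01]
0.14065028532032992 16.15
```

It's engaged: it went 18 mm past first contact at low force. I'll relieve the +y side load, then press to the hard stop.

Run:
```python
from h import *
f0=np.array([.14,0,-.87])
y=.0645
def rd(s): 
    f=np.mean([bot.current_contact_force() for _ in range(3)],0)-f0
    print(s,np.round(bot.current_ee_pos(),4),f.round(2),np.round(bot.current_ft_torque(),2),round(bot.current_opening(),4),round(bot.current_clock(),2));return f
for _ in range(3):
    y+=.0008;bot.line_to([.4677,y,.060],max_speed=.03);bot.hold(.1);f=rd("y")
    if f[1]<2: break
z=.060
while z>.052 and f[2]<18:
    z-=.0007;bot.line_to([.4677,y,z],max_speed=.03);bot.hold(.1);f=rd(round(z,4))
print(y,z)
```

```text
y [0.4679 0.0655 0.0602] [-1.72  6.22  5.59] [ 1.12  0.16 -0.01] 0.139 16.5
y [0.4679 0.0659 0.0601] [-1.07  2.62  4.95] [ 0.62  0.08 -0.02] 0.144 16.85
y [0.4679 0.0665 0.0601] [-1.05  0.68  5.22] [ 0.02  0.05 -0.02] 0.1453 17.2
0.0593 [0.468  0.0665 0.0595] [-0.6  -0.52  6.49] [-0.01  0.14  0.02] 0.1459 17.55
0.0586 [0.4682 0.0666 0.0593] [-2.24 -0.34  8.74] [-0.03  0.37 -0.03] 0.1405 17.9
0.0579 [0.4684 0.0666 0.0592] [-3.13  0.42 12.21] [-0.03  0.58  0.01] 0.1441 18.25
0.0572 [0.4687 0.0666 0.059 ] [-4.06  0.46 15.92] [ 0.1   0.84 -0.03] 0.1417 18.6
0.0565 [0.4689 0.0666 0.0589] [-5.56  0.11 18.48] [ 0.14  1.09 -0.02] 0.1415 18.95
0.06689999999999999 0.0565
```

Run:
```python
from h import *
bot.line_to([.4677,.0669,.0572],max_speed=.03);bot.hold(.3)
S=cam("scene");cv2.imwrite("pics/g5.png",cv2.resize(S["pixels"][110:185,210:310],(800,600),interpolation=2))
print(np.round(bot.current_ee_pos(),4),bot.current_contact_force(),bot.current_opening(),bot.current_clock())
print([((proj(S,[.4682,.0665,z])-[210,110])*8).round() for z in(.0625,.0675,.0725)])
```

```text
[0.4687 0.0666 0.059 ] [-3.27226818  0.27341533 15.04605788] 0.14333725002020004 19.55
[array([426., 430.]), array([426., 420.]), array([426., 409.])]
```

View pics/g5.png

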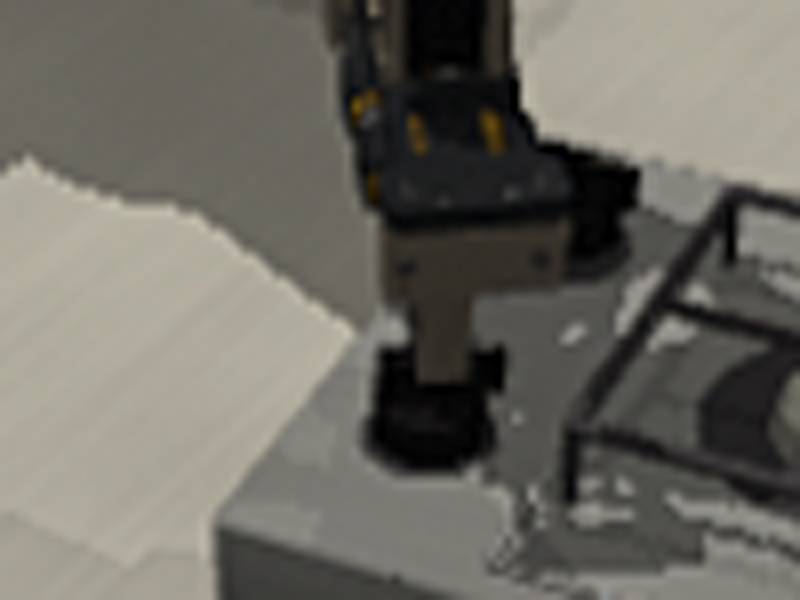

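The knob at (430,420) sits low on its plate and is still gripped. The 15 N push against the hard stop is well above the spring's 5.5 N. I'm handing it in.

```bash
python3 -c "
from workcell import bot
print(bot.job_done())"
```

```text
the job is handed in; nothing more can be done
None
```

The black knob is on the bare valve stem and held pressed against the valve's stop with about 15 N, still gripped; I handed the job in just after 19.6 s on the robot's clock, and no verdict came back.

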